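# Scoop the bone dice into the dish

## Task

Take the brass scoop by its upright handle, scoop up both bone dice from the long wooden tray it stands in, and tip them into the wide, shallow round dish. Do not touch the dice with the gripper. Then stand the scoop back flat in the tray where it was and let go.

Things in the scene. Friction and masses are not known exactly. Their poses are not given: they have to be found in the camera images.
- scoop_grip (a point): Brass scoop with upright wooden handle, 160 g, standing flat in the tray. Point: centre of the handle's grip, 98 mm above the scoop's flat underside; z up, x out of the mouth, y across. Handle 18 mm thick (x), 28 wide (y), from 60 mm below to 32 above the point. Pan 76 wide, floor 3 mm, back wall 34 high right below the point; thin wedge lip 95 mm ahead (+x). Dice slide on it beyond about 25 degrees.
- tray_stop (a point): Long low wooden tray, fixed; dice and scoop stand in it, the scoop's mouth to this stop wall. Point: on the tray's floor (5 mm above the table) at the middle of the foot of the stop wall's inner face; x runs along the tray out through the stop wall. Inside 230 mm long (from this point to -x) and 96 wide; stop wall 32 high, others 20 high. Pushed up to the stop wall, the lip slips under the dice.
- die_a_center (a point): Bone die with black pips, an 18 mm cube with round edges, 12 g; this point is its centre. It lies on the tray floor, on the left (+y) half of the tray.
- die_b_center (a point): The second, equal bone die; this point is its centre. It lies on the tray floor, on the right (-y) half of the tray.
- dish_floor (a point): Wide, shallow round turquoise ceramic dish, 160 mm across and 30 mm high, loose, 450 g; this point is the centre of its inner floor, 6 mm above the table; the floor is about 95 mm across and the wall slopes outward to the rim. z is up.

How it is judged:
On the way:
1. both dice lie in the scoop, and the scoop is lifted at least 25 mm off the tray floor (height (world z) of scoop_grip above 0.128 m and x of die_a_center in the frame of scoop_grip between 0 and 0.1 m and z of die_a_center in the frame of scoop_grip between -0.1 and -0.055 m and y of die_a_center in the frame of scoop_grip between -0.04 and 0.04 m and x of die_b_center in the frame of scoop_grip between 0 and 0.1 m and z of die_b_center in the frame of scoop_grip between -0.1 and -0.055 m and y of die_b_center in the frame of scoop_grip between -0.04 and 0.04 m), for 0.2 s.
At the end, for the whole second after the job is handed in: Both dice lie in the round dish (centres within 70 mm of its centre, below 45 mm height), the dish stands level within 10 degrees, and the scoop stands upright within 10 degrees in the tray, its handle within 40 mm of where it began (horizontal distance between each of die_a_center, die_b_center and dish_floor below 0.07 m and height (world z) of each of die_a_center, die_b_center below 0.045 m and angle between each of dish_floor, scoop_grip's own z axis and vertical below 0.17 rad and distance of scoop_grip from where it was at the start of the episode below 0.04 m); the robot touches nothing.
It fails at once if the gripper's fingers touch a die (contact force between the fingers and die_a above 0.3 N or contact force between the fingers and die_b above 0.3 N).
It also fails if it takes over 59 s, if anything falls off the work surface, if the arm or the gripper's body presses on something with over 40 N, if the wrist force passes 120 N, or if a joint passes its speed limit or range.

## Robot

A 6-joint arm with a two-finger parallel gripper is mounted at the origin on the work surface. World frame = base frame: x ahead of the robot, y to its left, z up, the work surface at z = 0. Lengths are in m, angles in rad, forces in N, time in s.
With the tool pointing down it reaches from about 0.35 to 0.875 m from the base axis. Payload 15.5 kg.
Tool frame: the origin (TCP) lies midway between the tips of the shut fingers; the grasp point (between the pads) lies 19 mm behind it; y points along the fingers, z is the direction in which the jaws open and shut, and the axes are right-handed (so a half turn about y gives the same grasp; the last joint's range is limited). The gripper opens to 85 mm and grips with 20 to 120 N. Pads are 22 mm wide; open, the fingers measure 114 mm over their backs; the gripper's body (76 mm by 85 mm) begins 54 mm behind the grasp point. The pads swing forward as they close: fully open they stand 13 mm farther back than shut.
Start: joints at [-1.206, 0.494, 1.345, -0, 1.302, -0.096], TCP at [0.278, -0.56, 0.231] pointing down, gripper open.
Joint ranges: [-2.91, 2.91], [-0.82, 2.16], [0.22, 2.67], [-1.22, 4.37], [0.12, 2.79], [-3.08, 3.08]. Speed limits (rad/s): [1.89, 1.89, 2.57, 3.01, 3.01, 3.01].

## Interface

Orientations are given as a 3x3 rotation matrix whose columns are the frame's x, y, z axes.
In Python, from bench import arm gives the robot as it stands. The module is installed in compiled form; this text tells all that it offers.
- The arm moves only by the shell command python3 -m inch 'ROWS' [FORCE]. ROWS is JSON, a list of rows, each a list of 3 entries, a list of its own where there are three numbers: the turn, a rotation vector about the world's x, y, z in units of 6 degrees (1.0 is 6 degrees), then the shift along the world's x, y, z in units of 25 mm (1.0 is 25 mm), then the opening in per cent of the stroke, from 0 (shut) to 100 (fully open). A call has 1 to 20 rows; each row shifts and turns the commanded pose from where the row before left it; what a row does not reach is not made up. A row lasts 1/12 s, in which the tool goes at most 41.7 mm and 7.16 degrees, less where a joint would pass 70% of its speed; a pose out of reach is approached as far as the arm can. A call is refused whole if a number of a shift passes 1 or a number of a turn 1, either way. A call with a gripper value outside its range is refused whole. The fingers move at their own pace and stop on an object; FORCE is the grip in N (left out, the last holds). Time passes only in rows, so rows that do not move let the fingers close. It gives the time, the measured TCP pose, the force and the opening at its end, in the units of the state.
- arm.get_obs(): the state, without advancing time (a new reading comes with each control period).
- arm.grab_frame(name): name is "scene" or "top" or "wrist"; returns the picture (480x640x3 uint8, red, green, blue); there is no depth.
- arm.camera_model(name): a dict with "camera_matrix" (3x3 intrinsics, pixels), "world_to_cam" (4x4, takes a point from world to camera coordinates); the wrist camera has in their place "mount" (4x4, takes a point from camera to tool coordinates, whose origin is the TCP and whose axes are the tool frame's). Camera axes: x right, y down, z forward; pixel columns grow to the right and rows downward; lengths in m; the calibration is good to about 2 mm. The wrist camera is an equidistant fisheye: a pixel r from the principal point sees the ray r / f radians off the axis. A picture is of the moment at which its call begins: read the wrist's pose just before it. camera_model takes no time and is no camera call.
- arm.close_job(): hands the job in, once; it reports no verdict.
The state is a dict: "time": time; "joints": joint angles; "joint_vel": joint speeds; "joint_torque": joint torques, N m; "eef_pos": TCP position; "ee_rot": TCP orientation; "contact_force": force on the tool from outside, world axes, zero at the start; "torque": the same for the moment, N m; "gripper_width": finger opening in m.
Only numpy, scipy, OpenCV 4.12 (cv2) and the standard library are available. Lean on these libraries where they do the work, as an engineer would, in place of code of your own. Each camera call takes 0.05 s, during which the arm holds its last target.

## Working session

There is one attempt and no reset: what is moved stays moved. The work goes in short steps, Python scripts to look and compute and a shell command to move; the robot and the scene stay as the last step left them, time stands still between calls to the robot, and variables do not carry over. Pictures are saved under pics/ and viewed, and the job is handed in when it is done.

```bash
mkdir -p pics; python3 - <<'E'
from bench import arm
import cv2,numpy as np
np.set_printoptions(precision=4,suppress=True)
o=arm.get_obs();print(o)
for n in("scene","top"):
    f=arm.grab_frame(n);cv2.imwrite(f"pics/{n}0.png",f[:,:,::-1]);print(n,arm.camera_model(n))
print(arm.camera_model("wrist"))
E
```

```text
{'time': 0.0, 'joints': array([-1.2055,  0.4942,  1.3461,  0.    ,  1.3025, -0.0955]), 'joint_vel': array([-0.0008, -0.001 , -0.0012,  0.0004, -0.0008, -0.0014]), 'joint_torque': array([ -0.0005, -88.2158, -38.3866,  -0.0003,   0.01  ,  -0.    ]), 'eef_pos': array([ 0.2778, -0.5595,  0.2307]), 'ee_rot': array([[-0.8957, -0.0004,  0.4447],
       [-0.4447,  0.0011, -0.8957],
       [-0.0001, -1.    , -0.0012]]), 'contact_force': array([-0.9341,  0.192 , -0.2746]), 'torque': array([-0.0208,  0.0083,  0.012 ]), 'gripper_width': 0.08524150035957172}
scene {'camera_matrix': array([[474.2819,   0.    , 318.1045],
       [  0.    , 474.2819, 238.8715],
       [  0.    ,   0.    ,   1.    ]]), 'world_to_cam': array([[ 0.7119,  0.7021,  0.0168, -0.3611],
       [ 0.4296, -0.4163, -0.8013, -0.1434],
       [-0.5556,  0.5777, -0.598 ,  1.1538],
       [ 0.    ,  0.    ,  0.    ,  1.    ]])}
top {'camera_matrix': array([[462.965 ,   0.    , 321.9119],
       [  0.    , 462.965 , 241.007 ],
       [  0.    ,   0.    ,   1.    ]]), 'world_to_cam': array([[-0.0035, -0.9995, -0.0312,  0.0212],
       [-0.9944,  0.0068, -0.1059,  0.528 ],
       [ 0.1061,  0.0306, -0.9939,  0.8781],
       [ 0.    ,  0.    ,  0.    ,  1.    ]])}
{'camera_matrix': array([[371.6483,   0.    , 318.7871],
       [  0.    , 371.6483, 242.3663],
       [  0.    ,   0.    ,   1.    ]]), 'mount': array([[ 0.001 ,  0.9622,  0.2723, -0.0689],
       [ 0.    , -0.2723,  0.9622, -0.1429],
       [ 1.    , -0.001 , -0.0003, -0.001 ],
       [ 0.    ,  0.    ,  0.    ,  1.    ]])}
```

View pics/scene0.png

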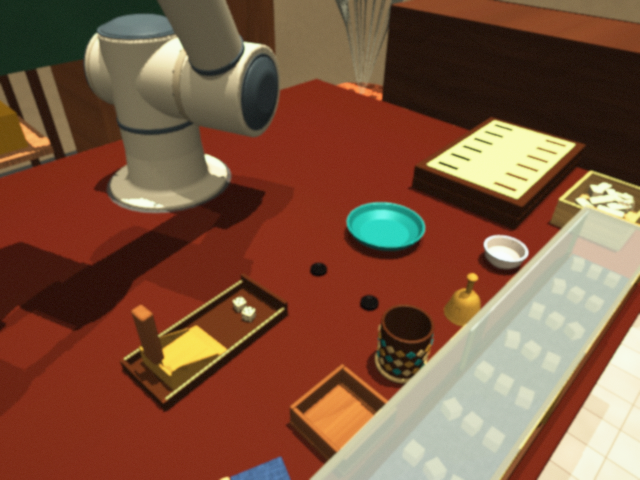

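View pics/top0.png

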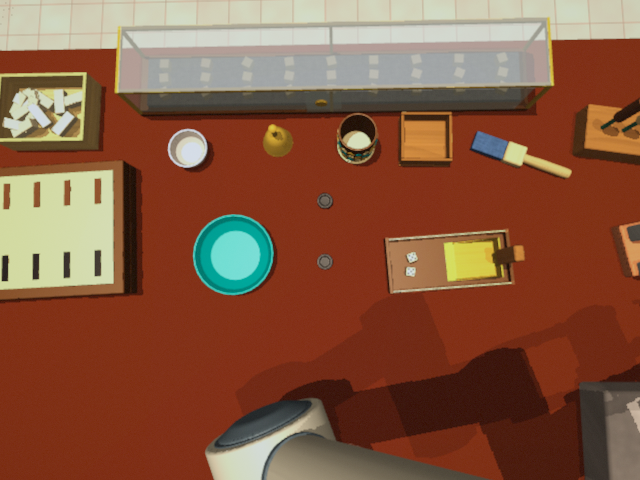

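The top view shows the tray at about (386–513, 230–293), its stop wall on the left (+y). The dice are near (411, 257) and (410, 271), the scoop handle near (507, 254), and the dish around (235, 254). Next I'll enlarge both views to measure.

```bash
python3 - <<'E'
import cv2
a=cv2.imread("pics/top0.png")[222:302,376:536];cv2.imwrite("pics/t_crop.png",cv2.resize(a,None,fx=5,fy=5,interpolation=cv2.INTER_CUBIC))
a=cv2.imread("pics/scene0.png")[265:415,110:310];cv2.imwrite("pics/s_crop.png",cv2.resize(a,None,fx=4,fy=4,interpolation=cv2.INTER_CUBIC))
E
```

```text
(no output)
```

View pics/t_crop.png

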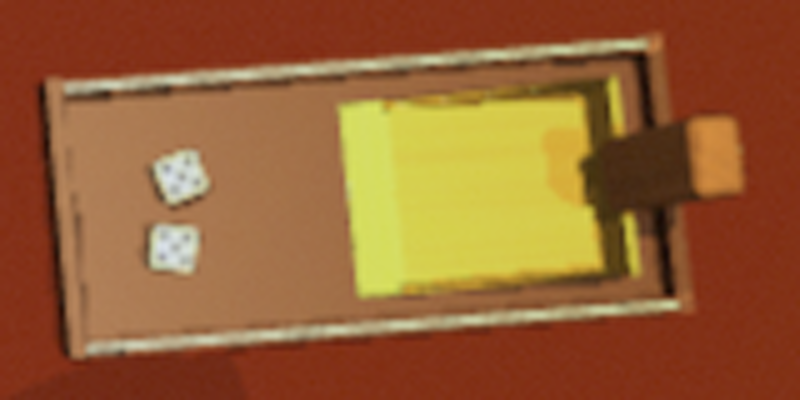

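View pics/s_crop.png

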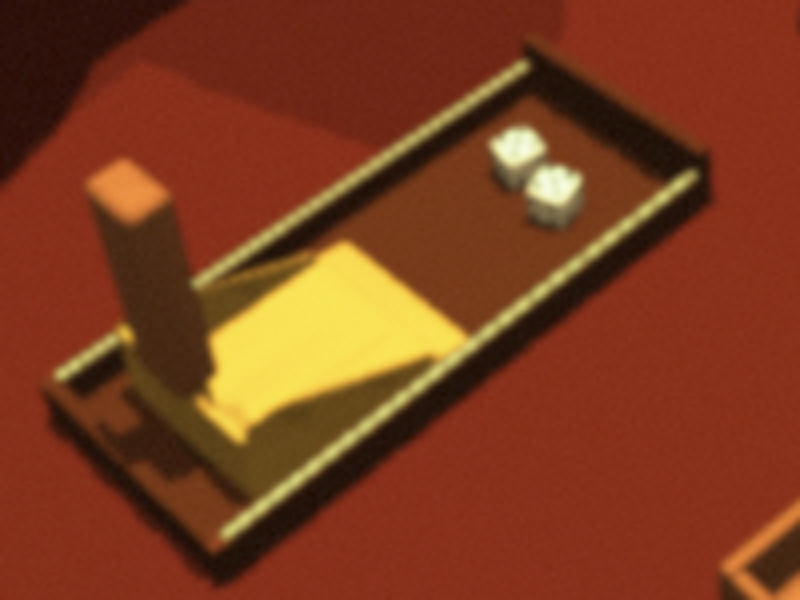

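```bash
cat > h.py <<'E'
import numpy as np, cv2
from bench import arm
np.set_printoptions(precision=4,suppress=True)
def bp(n,u,v,z):
    c=arm.camera_model(n);K=c["camera_matrix"];T=c["world_to_cam"]
    R=T[:3,:3];t=T[:3,3];C=-R.T@t;d=R.T@np.linalg.inv(K)@np.array([u,v,1.]);return C+d*(z-C[2])/d[2]
def pj(n,p):
    c=arm.camera_model(n);q=c["camera_matrix"]@(c["world_to_cam"]@np.append(p,1))[:3];return q[:2]/q[2]
E
python3 - <<'E'
from h import *
T=lambda u,v,z:bp("top",376+u/5,222+v/5,z)
S=lambda u,v,z:bp("scene",110+u/4,265+v/4,z)
for n,f,pts in[("handle top T",T,[(690,118,.135),(738,115,.135),(745,190,.135),(695,197,.135)]),("S",S,[(88,187,.135),(124,159,.135),(172,195,.135),(132,224,.135)]),
 ("diceT",T,[(180,176,.023),(174,248,.023)]),("S",S,[(518,140,.023),(555,180,.023)]),
 ("rim stop outer",T,[(47,80,.037),(75,355,.037)]),("S stop corners outer",S,[(528,40,.037),(708,155,.037)]),
 ("back wall outer",T,[(655,38,.025),(688,308,.025)]),("S back",S,[(48,383,.025),(215,548,.025)]),
 ("lip",T,[(340,103,.006),(358,297,.006)]),("S",S,[(345,240,.006),(468,338,.006)])]:
    P=np.array([f(*p) for p in pts]);print(n,P[:,:2].tolist() if 0 else P[:,:2].round(4).tolist(),"mean",P.mean(0))
for p in [(235,254)]: print(bp("top",*p,.03))
img=cv2.imread("pics/top0.png");hsv=cv2.cvtColor(img,cv2.COLOR_BGR2HSV);m=cv2.inRange(hsv,(80,80,60),(100,255,255))
cs=max(cv2.findContours(m,0,1)[0],key=cv2.contourArea);e=cv2.fitEllipse(cs);print(e,bp("top",*e[0],.03))
img=cv2.imread("pics/scene0.png");hsv=cv2.cvtColor(img,cv2.COLOR_BGR2HSV);m=cv2.inRange(hsv,(80,80,60),(100,255,255))
cs=max(cv2.findContours(m,0,1)[0],key=cv2.contourArea);e=cv2.fitEllipse(cs);print(e,bp("scene",*e[0],.02))
E
```

```text
handle top T [[0.5067, -0.3119], [0.5076, -0.3281], [0.482, -0.3292], [0.4797, -0.3123]] mean [ 0.494  -0.3204  0.135 ]
S [[0.4883, -0.3266], [0.4848, -0.312], [0.5104, -0.3092], [0.5129, -0.3247]] mean [ 0.4991 -0.3182  0.135 ]
diceT [[0.4958, -0.157], [0.4677, -0.154]] mean [ 0.4817 -0.1555  0.023 ]
S [[0.4696, -0.1495], [0.4987, -0.1531]] mean [ 0.4841 -0.1513  0.023 ]
rim stop outer [[0.5322, -0.1045], [0.4266, -0.1133]] mean [ 0.4794 -0.1089  0.037 ]
S stop corners outer [[0.4358, -0.1164], [0.5424, -0.1082]] mean [ 0.4891 -0.1123  0.037 ]
back wall outer [[0.5484, -0.3418], [0.4437, -0.3496]] mean [ 0.496  -0.3457  0.025 ]
S back [[0.4525, -0.349], [0.5551, -0.3424]] mean [ 0.5038 -0.3457  0.025 ]
lip [[0.5257, -0.2238], [0.4488, -0.2284]] mean [ 0.4872 -0.2261  0.006 ]
S [[0.4517, -0.2253], [0.5276, -0.2204]] mean [ 0.4897 -0.2228  0.006 ]
[0.5035 0.189  0.03  ]
((232.8552703857422, 254.31930541992188), (78.99231719970703, 80.47502899169922), 49.21143341064453) [0.5029 0.1932 0.03  ]
((385.2658386230469, 225.3990020751953), (44.91230392456055, 77.55319213867188), 96.54683685302734) [0.5023 0.2022 0.02  ]
```

```bash
python3 -m inch '[[[0,0,-0.315],[0.73,0.8,0],100],[[0,0,-0.315],[0.73,0.8,0],100],[[0,0,-0.315],[0.73,0.8,0],100],[[0,0,-0.315],[0.73,0.8,0],100],[[0,0,-0.315],[0.73,0.8,0],100],[[0,0,-0.315],[0.73,0.8,0],100],[[0,0,-0.315],[0.73,0.8,0],100],[[0,0,-0.315],[0.73,0.8,0],100],[[0,0,-0.315],[0.73,0.8,0],100],[[0,0,-0.315],[0.73,0.8,0],100],[[0,0,-0.315],[0.73,0.8,0],100],[[0,0,-0.315],[0.73,0.8,0],100],[[0,0,0],[0,0,0],100],[[0,0,0],[0,0,0],100]]'
python3 - <<'E'
from h import *
o=arm.get_obs();print(o["eef_pos"],o["ee_rot"],o["joints"])
for n in("wrist","top"):
    cv2.imwrite(f"pics/{n}1.png",arm.grab_frame(n)[:,:,::-1])
E
```

```text
time: 1.27
eef_pos: [0.4975, -0.3188, 0.231]
ee_rot: [[-0.998, -0.001, 0.067], [-0.067, 0.0, -0.998], [0.0, -1.0, -0.0]]
contact_force: [-0.2, 0.3, -0.0]
gripper_width: 0.0854
[ 0.4975 -0.3188  0.231 ] [[-0.9977 -0.0005  0.0673]
 [-0.0673  0.0004 -0.9977]
 [ 0.0005 -1.     -0.0004]] [-0.6709  0.4459  1.4326 -0.      1.2637  0.8326]
```

View pics/wrist1.png

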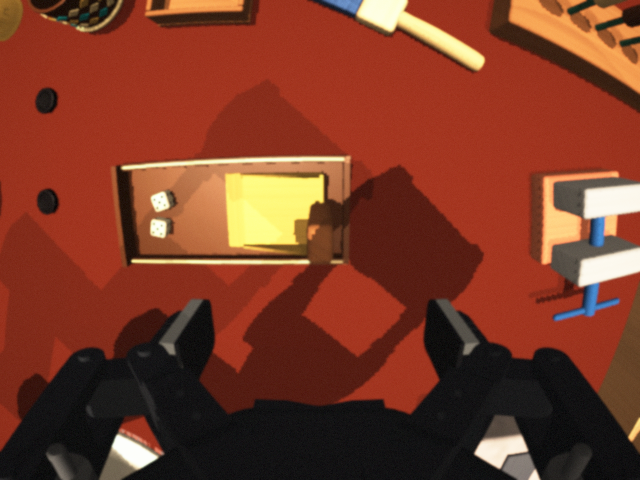

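```bash
cat >> h.py <<'E'
def wp(p,pos,R):
    c=arm.camera_model("wrist");K=c["camera_matrix"];M=c["mount"]
    t=R.T@(np.array(p)-pos);q=(np.linalg.inv(M)@np.append(t,1))[:3]
    th=np.arctan2(np.hypot(q[0],q[1]),q[2]);s=th/np.hypot(q[0],q[1]);return K[0,0]*s*q[:2]+K[:2,2]
E
python3 - <<'E'
from h import *
o=arm.get_obs();P=o["eef_pos"];R=o["ee_rot"]
im=cv2.imread("pics/wrist1.png")
def sc(dx,dy,dz,c=(.4965,-.319,.103),yaw=np.pi/2+.065):
    a=np.array([np.cos(yaw),np.sin(yaw),0]);b=np.array([-a[1],a[0],0]);return np.array(c)+dx*a+dy*b+np.array([0,0,dz])
pts=[sc(x,y,.032) for x in(-.009,.009) for y in(-.014,.014)]+[sc(.095,.038,-.097),sc(.095,-.038,-.097)]+[(.469,-.152,.023),(.497,-.155,.023)]
pts+= [bp("top",*pj("top",sc(0,0,0)),.1)]
x0,y0,k=100,140,3
a=cv2.resize(im[140:280,100:365],None,fx=3,fy=3,interpolation=cv2.INTER_CUBIC)
for p in pts:
    u=wp(p,P,R);print(u);cv2.circle(a,tuple(int(v) for v in (u-[x0,y0])*3),3,(255,0,0),-1)
cv2.imwrite("pics/w1c.png",a)
E
```

```text
[332.257  223.0215]
[331.8713 263.2124]
[304.9652 223.0381]
[305.4085 263.2277]
[228.3463 244.4001]
[224.4752 172.014 ]
[156.4642 229.1018]
[158.0803 202.6496]
[320.134  230.5352]
```

View pics/w1c.png

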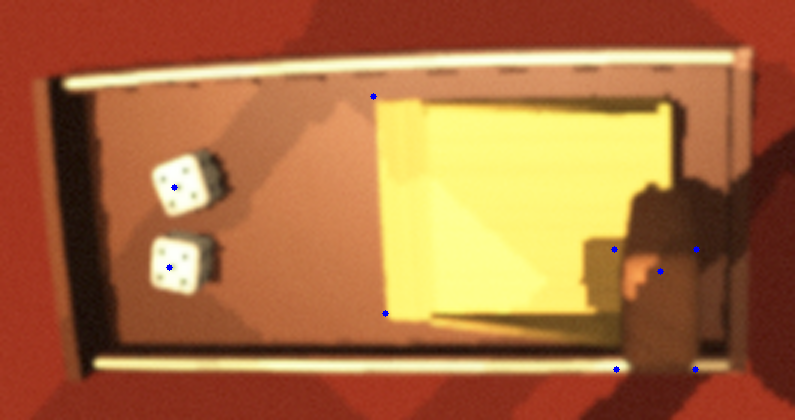

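The projected points match the wrist picture to within 1–2 mm, with the handle at about (320, 243). Now I'll descend and grip.

```bash
python3 -m inch '[[[0,0,0],[-0.01,0,-0.8],100],[[0,0,0],[-0.01,0,-0.8],100],[[0,0,0],[-0.01,0,-0.8],100],[[0,0,0],[-0.01,0,-0.8],100],[[0,0,0],[-0.01,0,-0.8],100],[[0,0,0],[-0.01,0,-0.8],100],[[0,0,0],[0,0,-0.6],100],[[0,0,0],[0,0,-0.4],100],[[0,0,0],[0,0,0],100],[[0,0,0],[0,0,0],30],[[0,0,0],[0,0,0],30],[[0,0,0],[0,0,0],30],[[0,0,0],[0,0,0],30],[[0,0,0],[0,0,0],30],[[0,0,0],[0,0,0],30]]' 70
python3 -m inch '[[[0,0,0],[0,0,0],0],[[0,0,0],[0,0,0],0],[[0,0,0],[0,0,0],0],[[0,0,0],[0,0,0],0],[[0,0,0],[0,0,0],0],[[0,0,0],[0,0,0],0],[[0,0,0],[0,0,0],0],[[0,0,0],[0,0,0],0]]' 70
python3 - <<'E'
from h import *
o=arm.get_obs();print(o)
for n in("wrist","scene"):
    cv2.imwrite(f"pics/{n}2.png",arm.grab_frame(n)[:,:,::-1])
E
```

```text
time: 2.62
eef_pos: [0.4956, -0.3199, 0.0867]
ee_rot: [[-0.998, 0.0, 0.065], [-0.065, -0.0, -0.998], [-0.0, -1.0, 0.0]]
contact_force: [1.0, -0.2, -0.0]
gripper_width: 0.0253
time: 3.28
eef_pos: [0.4956, -0.3198, 0.0867]
ee_rot: [[-0.998, 0.0, 0.065], [-0.065, -0.0, -0.998], [-0.0, -1.0, 0.0]]
contact_force: [-0.4, 1.0, 5.9]
gripper_width: 0.0176
{'time': 3.2833, 'joints': array([-0.6744,  0.6167,  1.583 ,  0.    ,  0.9413,  0.8313]), 'joint_vel': array([-0.0011,  0.0011,  0.001 ,  0.0003,  0.0004, -0.0013]), 'joint_torque': array([ -0.3126, -84.7827, -26.6975,  -0.1252,  -0.4307,   0.0036]), 'eef_pos': array([ 0.4956, -0.3198,  0.0867]), 'ee_rot': array([[-0.9979,  0.0004,  0.065 ],
       [-0.065 , -0.0003, -0.9979],
       [-0.0004, -1.    ,  0.0003]]), 'contact_force': array([-0.4041,  0.999 ,  5.8638]), 'torque': array([ 0.2306,  0.1199, -0.0447]), 'gripper_width': 0.017625074092313647}
```

View pics/wrist2.png

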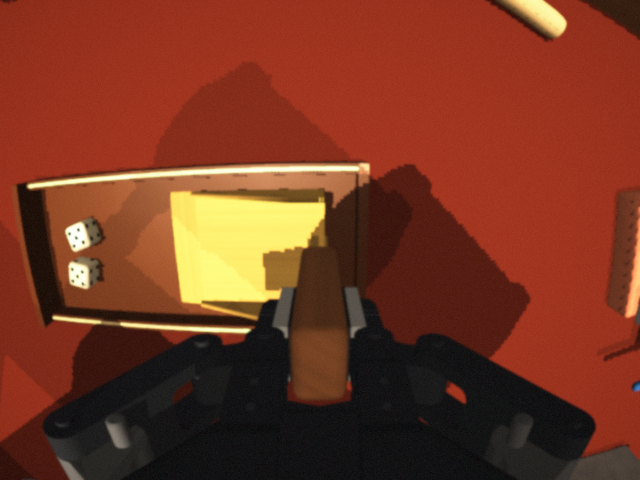

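View pics/scene2.png

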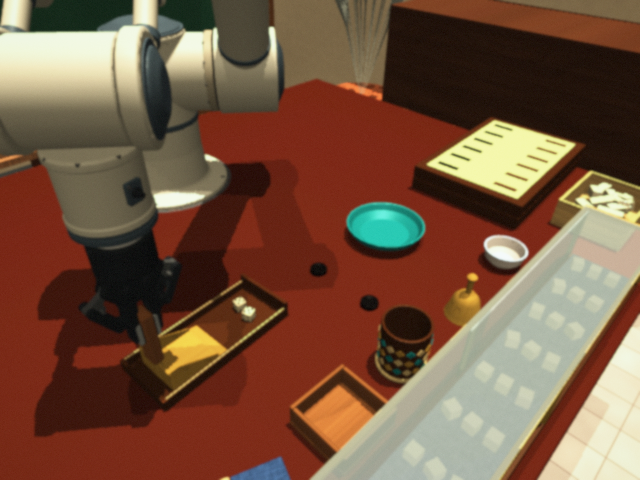

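```bash
python3 -m inch '[[[0,0,0],[-0.02,0.3,0],0],[[0,0,0],[-0.025,0.38,0],0],[[0,0,0],[-0.025,0.38,0],0],[[0,0,0],[-0.025,0.38,0],0],[[0,0,0],[-0.025,0.38,0],0],[[0,0,0],[-0.02,0.3,0],0],[[0,0,0],[-0.02,0.3,0],0],[[0,0,0],[-0.02,0.3,0],0],[[0,0,0],[-0.02,0.3,0],0],[[0,0,0],[-0.02,0.3,0],0],[[0,0,0],[0,0,0],0]]'
python3 - <<'E'
from h import *
for n in("wrist",):
    cv2.imwrite(f"pics/{n}3.png",arm.grab_frame(n)[:,:,::-1])
E
```

```text
time: 4.3
eef_pos: [0.49, -0.2353, 0.0867]
ee_rot: [[-0.998, 0.0, 0.066], [-0.066, -0.0, -0.998], [-0.0, -1.0, 0.0]]
contact_force: [0.6, 2.6, 7.0]
gripper_width: 0.0173
```

View pics/wrist3.png

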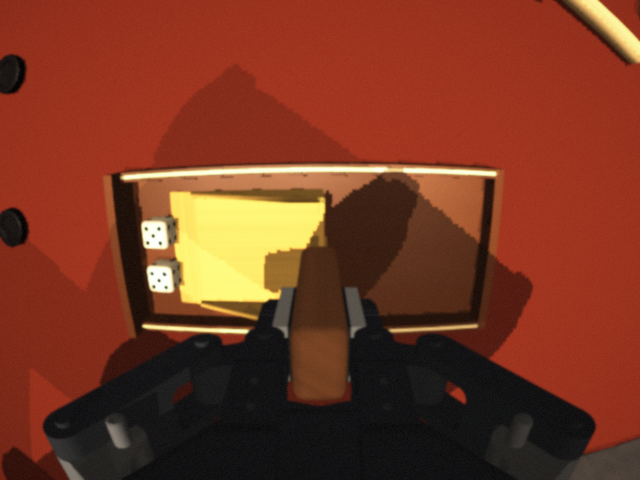

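```bash
python3 -m inch '[[[0,0,0],[-0.01,0.15,0],0],[[0,0,0],[-0.01,0.15,0],0],[[0,0,0],[-0.01,0.15,0],0],[[0,0,0],[-0.01,0.15,0],0],[[0,0,0],[-0.01,0.15,0],0],[[0,0,0],[0,0.1,0],0],[[0,0,0],[0,0,0],0]]'
python3 - <<'E'
from h import *
for n in("wrist",):
    cv2.imwrite(f"pics/{n}4.png",arm.grab_frame(n)[:,:,::-1])
E
```

```text
time: 4.93
eef_pos: [0.4889, -0.2148, 0.0867]
ee_rot: [[-0.998, 0.001, 0.065], [-0.065, -0.0, -0.998], [-0.001, -1.0, 0.001]]
contact_force: [0.4, 1.6, 6.9]
gripper_width: 0.0171
```

View pics/wrist4.png

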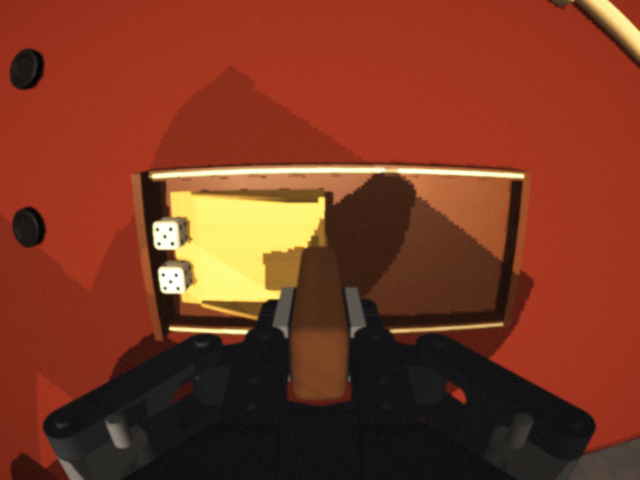

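```bash
python3 -m inch '[[[0,0,0],[-0.005,0.08,0],0],[[0,0,0],[-0.005,0.08,0],0],[[0,0,0],[0,0,0],0]]'
python3 -m inch '[[[0,0,0],[-0.005,0.06,0],0],[[0,0,0],[0,0,0],0]]'
python3 -m inch '[[[0,0,0],[-0.0,0.04,0],0],[[0,0,0],[0,0,0],0]]'
python3 - <<'E'
from h import *
for n in("wrist",):
    cv2.imwrite(f"pics/{n}5.png",cv2.resize(arm.grab_frame(n)[140:350,100:380,::-1],None,fx=2.8,fy=2.8))
E
```

```text
time: 5.23
eef_pos: [0.4887, -0.2111, 0.0867]
ee_rot: [[-0.998, 0.001, 0.065], [-0.065, -0.001, -0.998], [-0.001, -1.0, 0.001]]
contact_force: [0.7, -0.5, 6.8]
gripper_width: 0.0175
time: 5.4
eef_pos: [0.4886, -0.2096, 0.0867]
ee_rot: [[-0.998, 0.001, 0.065], [-0.065, -0.001, -0.998], [-0.001, -1.0, 0.001]]
contact_force: [0.7, -0.0, 6.6]
gripper_width: 0.0173
time: 5.57
eef_pos: [0.4886, -0.2087, 0.0867]
ee_rot: [[-0.998, 0.001, 0.065], [-0.065, -0.001, -0.998], [-0.001, -1.0, 0.001]]
contact_force: [0.9, -2.1, 6.7]
gripper_width: 0.0172
```

View pics/wrist5.png

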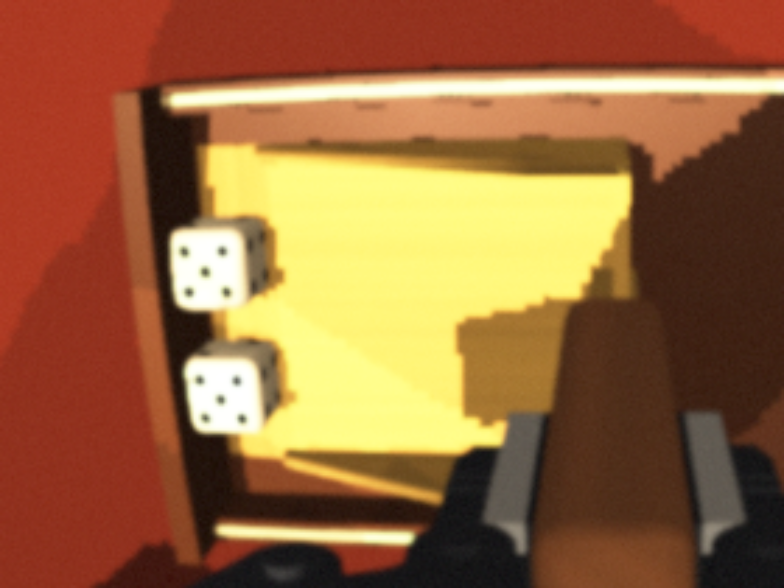

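```bash
python3 -m inch '[[[0,0,0],[-0.0,0.05,0],0],[[0,0,0],[0,0,0],0]]'
python3 -m inch '[[[0.5,0.03,0],[0.01,-0.17,0.04],0],[[0.5,0.03,0],[0.01,-0.165,0.04],0],[[0.5,0.03,0],[0.01,-0.15,0.04],0],[[0.5,0.03,0],[0.01,-0.135,0.04],0],[[0,0,0],[0,0,0],0]]'
python3 - <<'E'
from h import *
for n in("wrist",):
    cv2.imwrite(f"pics/{n}6.png",cv2.resize(arm.grab_frame(n)[140:350,100:380,::-1],None,fx=2.8,fy=2.8))
E
```

```text
time: 5.78
eef_pos: [0.4886, -0.2075, 0.0867]
ee_rot: [[-0.998, 0.001, 0.065], [-0.065, -0.001, -0.998], [-0.001, -1.0, 0.001]]
contact_force: [0.1, -1.7, 6.1]
gripper_width: 0.0175
time: 6.2
eef_pos: [0.4895, -0.2245, 0.0901]
ee_rot: [[-0.998, -0.012, 0.062], [-0.063, 0.21, -0.976], [-0.001, -0.978, -0.211]]
contact_force: [-0.1, -1.1, -1.7]
gripper_width: 0.0172
```

View pics/wrist6.png

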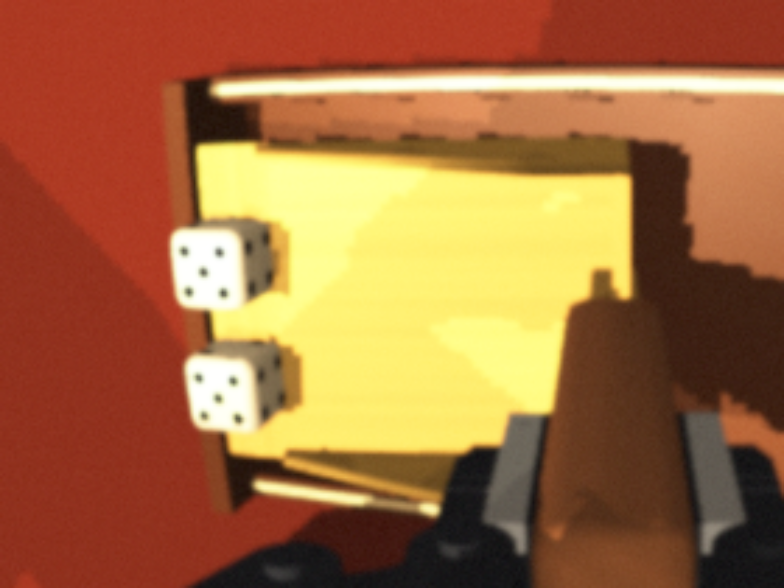

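```bash
python3 -m inch '[[[0.5,0.03,0],[0.01,-0.13,0.1],0],[[0.5,0.03,0],[0.01,-0.12,0.1],0],[[0.5,0.03,0],[0.01,-0.1,0.1],0],[[0.5,0.03,0],[0.01,-0.08,0.1],0],[[0.5,0.03,0],[0.01,-0.07,0.15],0],[[0.5,0.03,0],[0.01,-0.06,0.2],0],[[0.5,0.03,0],[0,-0.03,0.2],0],[[0.3,0.02,0],[0,0,0.3],0],[[0,0,0],[0,0,0.3],0],[[0,0,0],[0,0,0.3],0],[[0,0,0],[0,0,0.2],0],[[0,0,0],[0,0,0],0]]'
python3 - <<'E'
from h import *
for n in("wrist",):
    cv2.imwrite(f"pics/{n}7.png",cv2.resize(arm.grab_frame(n)[140:350,100:380,::-1],None,fx=2.8,fy=2.8))
E
```

```text
time: 7.25
eef_pos: [0.4912, -0.2376, 0.1428]
ee_rot: [[-0.998, -0.034, 0.055], [-0.065, 0.568, -0.82], [-0.004, -0.822, -0.569]]
contact_force: [0.3, -0.3, -2.2]
gripper_width: 0.0172
```

View pics/wrist7.png

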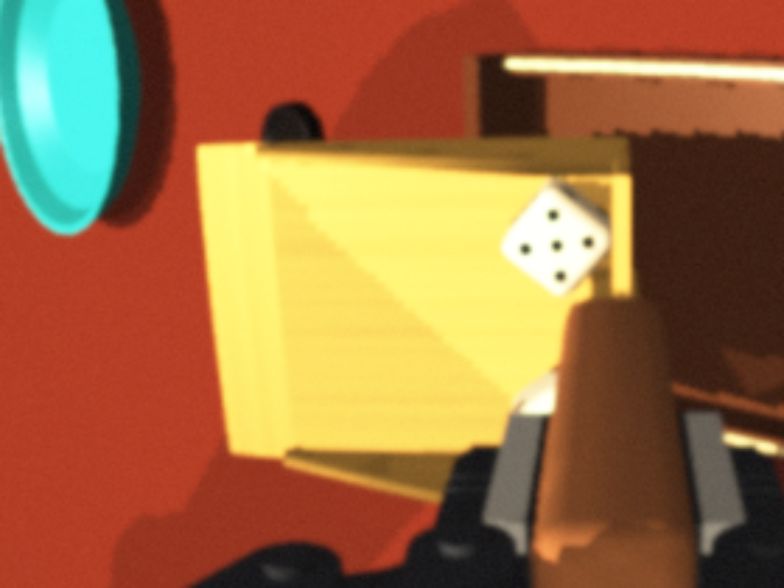

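```bash
python3 -m inch '[[[0,0,0],[0.02,0.2,0.3],0],[[-0.35,-0.023,0],[0.04,0.4,0.4],0],[[-0.35,-0.023,0],[0.045,0.6,0.4],0],[[-0.35,-0.023,0],[0.045,0.8,0.2],0],[[-0.35,-0.023,0],[0.045,0.9,0],0],[[-0.35,-0.023,0],[0.045,0.9,0],0],[[-0.35,-0.023,0],[0.045,0.9,0],0],[[-0.35,-0.023,0],[0.045,0.9,0],0],[[-0.35,-0.023,0],[0.045,0.9,0],0],[[-0.35,-0.023,0],[0.045,0.9,0],0],[[-0.35,-0.023,0],[0.045,0.9,0],0],[[-0.35,-0.023,0],[0.045,0.9,0],0],[[-0.35,-0.023,0],[0.045,0.8,0],0],[[-0.3,-0.02,0],[0.045,0.7,0],0],[[0,0,0],[0.045,0.5,0],0],[[0,0,0],[0.045,0.4,0],0],[[0,0,0],[0.045,0.3,0],0],[[0,0,0],[0.02,0.2,0],0],[[0,0,0],[0,0.1,0],0],[[0,0,0],[0,0,0],0]]'
python3 - <<'E'
from h import *
print(arm.get_obs()["joints"])
for n in("wrist","scene","top"):
    cv2.imwrite(f"pics/{n}8.png",arm.grab_frame(n)[:,:,::-1])
E
```

```text
time: 8.97
eef_pos: [0.5097, 0.0667, 0.1739]
ee_rot: [[-0.998, -0.006, 0.065], [-0.065, 0.136, -0.989], [-0.003, -0.991, -0.136]]
contact_force: [-0.1, -0.2, -2.5]
gripper_width: 0.0173
[-0.0754  0.4109  1.6958  0.1559  1.0566  1.352 ]
```

View pics/wrist8.png

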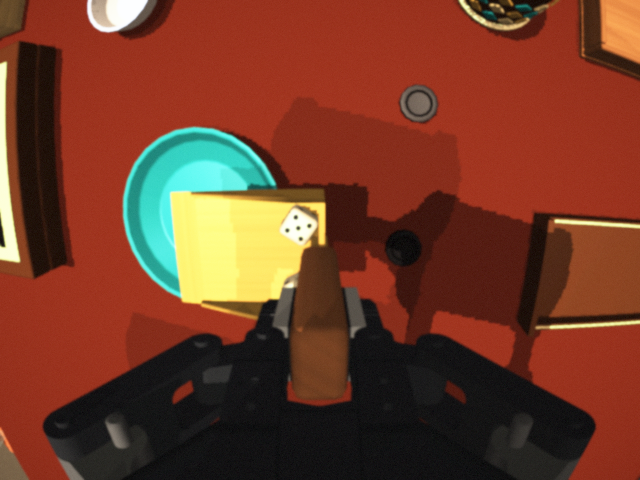

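View pics/scene8.png

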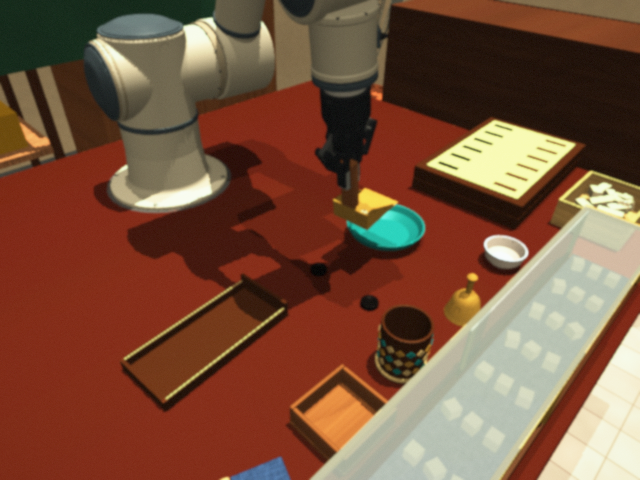

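```bash
python3 - <<'E'
from h import *
o=arm.get_obs();P=o["eef_pos"];R=o["ee_rot"]
im=cv2.imread("pics/wrist8.png")
for c,col in(((.5027,.195),(255,0,0)),((.495,.195),(0,0,0))):
  for t in np.linspace(0,6.28,60):
    u=wp((c[0]+.08*np.cos(t),c[1]+.08*np.sin(t),.03),P,R);cv2.circle(im,tuple(int(round(v)) for v in u),1,col,-1)
cv2.imwrite("pics/w8c.png",cv2.resize(im[100:320,100:360],None,fx=2.7,fy=2.7))
E
```

```text
(no output)
```

View pics/w8c.png

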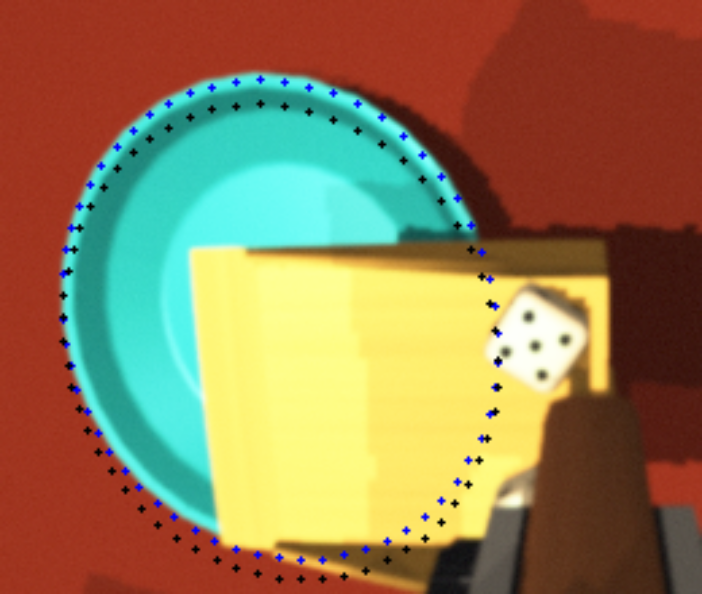

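```bash
python3 -m inch '[[[-0.45,-0.03,0],[0,0.05,0],0],[[-0.45,-0.03,0],[0,0.05,0],0],[[-0.4,-0.026,0],[0,0.05,0],0],[[-0.5,-0.033,0],[-0.01,0.2,0],0],[[-0.5,-0.033,0],[-0.01,0.2,0],0],[[-0.5,-0.033,0],[-0.01,0.2,0],0],[[-0.5,-0.033,0],[-0.01,0.2,0],0],[[-0.5,-0.033,0],[-0.01,0.2,0],0],[[-0.5,-0.033,0],[-0.015,0.22,0],0],[[-0.5,-0.033,0],[-0.015,0.22,0],0],[[-0.5,-0.033,0],[-0.015,0.22,0],0],[[-0.5,-0.033,0],[-0.015,0.22,0],0],[[0,0,0],[0,0,0],0],[[0,0,0],[0,0,0],0]]'
python3 - <<'E'
from h import *
print(arm.get_obs()["joints"])
for n in("wrist",):
    cv2.imwrite(f"pics/{n}9.png",arm.grab_frame(n)[:,:,::-1])
E
```

```text
time: 10.28
eef_pos: [0.5068, 0.118, 0.1735]
ee_rot: [[-0.998, 0.033, 0.06], [-0.068, -0.453, -0.889], [-0.002, -0.891, 0.454]]
contact_force: [0.4, -0.1, -2.0]
gripper_width: 0.0173
[ 0.3928  0.5197  1.6045 -0.4775  1.2171  2.1092]
```

View pics/wrist9.png

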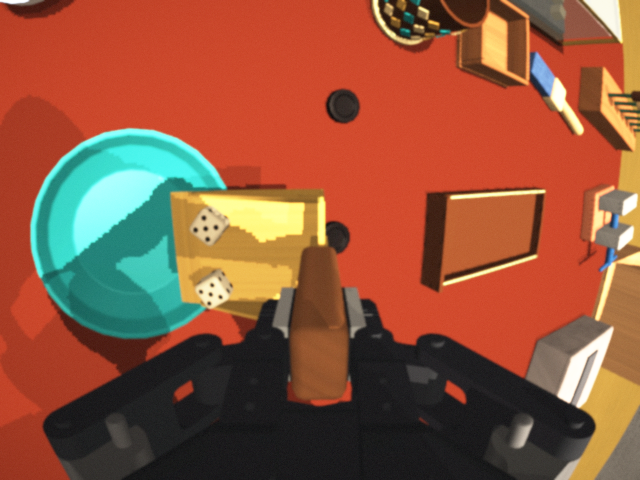

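```bash
python3 -m inch '[[[-0.5,-0.033,0],[-0.015,0.24,0],0],[[-0.5,-0.033,0],[-0.015,0.24,0],0],[[-0.5,-0.033,0],[-0.015,0.25,0],0],[[-0.5,-0.033,0],[-0.015,0.25,0],0],[[-0.5,-0.033,0],[-0.015,0.25,0],0],[[-0.5,-0.033,0],[-0.015,0.25,0],0],[[0,0,0],[0,0,0],0],[[0,0,0],[0,0,0],0],[[0,0,0],[0,0,0],0]]'
python3 - <<'E'
from h import *
print(arm.get_obs()["joints"])
for n in("wrist","scene"):
    cv2.imwrite(f"pics/{n}10.png",arm.grab_frame(n)[:,:,::-1])
E
```

```text
time: 11.08
eef_pos: [0.5049, 0.1539, 0.1742]
ee_rot: [[-0.998, 0.049, 0.046], [-0.067, -0.705, -0.706], [-0.002, -0.707, 0.707]]
contact_force: [-0.1, -0.0, -2.1]
gripper_width: 0.0172
[ 0.5787  0.6694  1.497  -0.67    1.4592  2.3303]
```

View pics/wrist10.png

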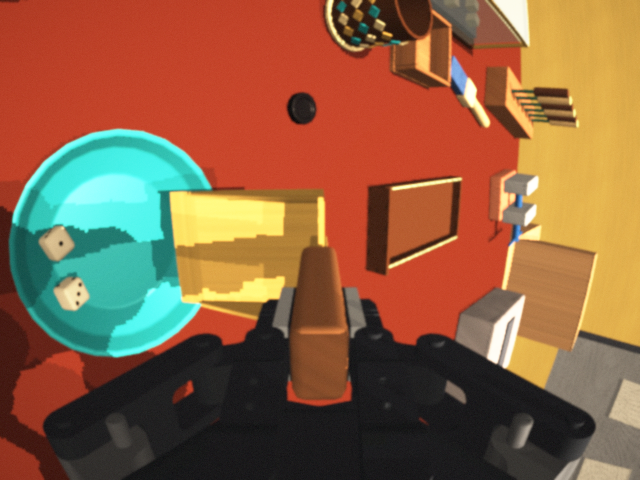

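View pics/scene10.png

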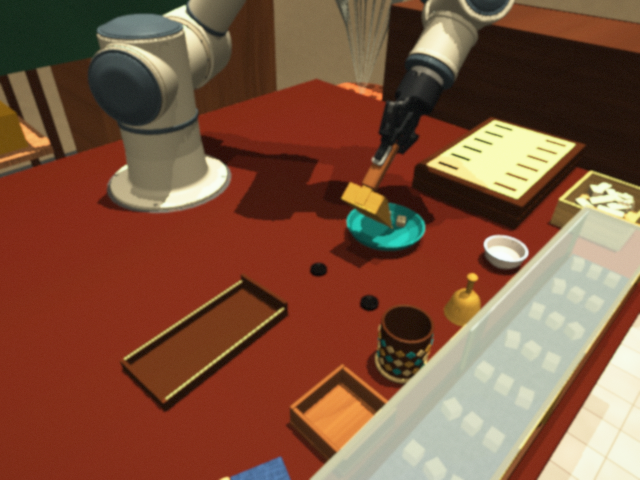

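```bash
python3 -m inch '[[[0,0,0],[0,-0.2,0.5],0],[[0,0,0],[0,-0.2,0.5],0],[[0.417,0.027,0],[-0.02,-0.6,0.2],0],[[0.417,0.027,0],[-0.02,-0.9,0],0],[[0.417,0.027,0],[-0.02,-0.9,0],0],[[0.417,0.027,0],[-0.02,-0.9,0],0],[[0.417,0.027,0],[-0.02,-0.9,0],0],[[0.417,0.027,0],[-0.02,-0.9,0],0],[[0.417,0.027,0],[-0.02,-0.9,0],0],[[0.417,0.027,0],[-0.02,-0.9,0],0],[[0.417,0.027,0],[-0.02,-0.9,0],0],[[0.417,0.027,0],[-0.02,-0.9,0],0],[[0.417,0.027,0],[-0.02,-0.9,0],0],[[0.417,0.027,0],[-0.02,-0.9,0],0],[[0.417,0.027,0],[-0.02,-0.9,0],0],[[0.417,0.027,0],[-0.02,-0.9,0],0],[[0.417,0.027,0],[-0.02,-0.9,0],0],[[0.417,0.027,0],[-0.02,-0.9,0],0],[[0.417,0.027,0],[-0.02,-0.9,0],0],[[0.417,0.027,0],[-0.02,-0.9,0],0]]'
python3 -m inch '[[[0,0,0],[0,-0.9,0],0],[[0,0,0],[0,-0.7,0],0],[[0,0,0],[0,-0.5,0],0],[[0,0,0],[0,-0.3,0],0],[[0,0,0],[0,0,0],0],[[0,0,0],[0,0,0],0]]'
python3 - <<'E'
from h import *
from scipy.spatial.transform import Rotation as Ro
o=arm.get_obs();R=o["ee_rot"];print(o["eef_pos"],R)
R0=np.array([[-0.9979,0.0004,0.065],[-0.065,-0.0003,-0.9979],[-0.0004,-1,0.0003]])
print("turn",np.degrees(Ro.from_matrix(R0@R.T).as_rotvec())/6,"shift",(np.array([.4956,-.3198,.0867])-o["eef_pos"])/.025)
for n in("wrist","top"):
    cv2.imwrite(f"pics/{n}11.png",arm.grab_frame(n)[:,:,::-1])
E
```

```text
time: 12.85
eef_pos: [0.495, -0.2546, 0.206]
ee_rot: [[-0.998, 0.006, 0.066], [-0.066, 0.001, -0.998], [-0.006, -1.0, -0.001]]
contact_force: [0.5, 0.1, -1.9]
gripper_width: 0.017
time: 13.35
eef_pos: [0.4956, -0.3121, 0.2042]
ee_rot: [[-0.998, 0.004, 0.066], [-0.066, 0.001, -0.998], [-0.004, -1.0, -0.001]]
contact_force: [-0.8, 0.9, -1.4]
gripper_width: 0.0173
[ 0.4956 -0.3121  0.2042] [[-0.9978  0.0039  0.0659]
 [-0.0659  0.0008 -0.9978]
 [-0.0039 -1.     -0.0006]]
turn [-0.0105  0.0333 -0.0082] shift [ 0.0005 -0.3095 -4.6985]
```

View pics/wrist11.png

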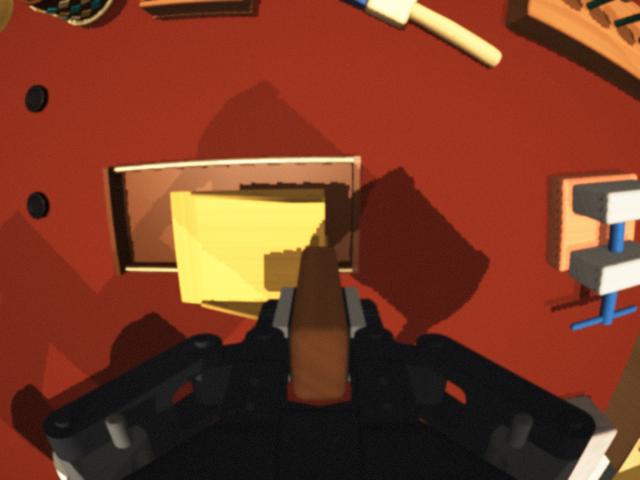

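View pics/top11.png

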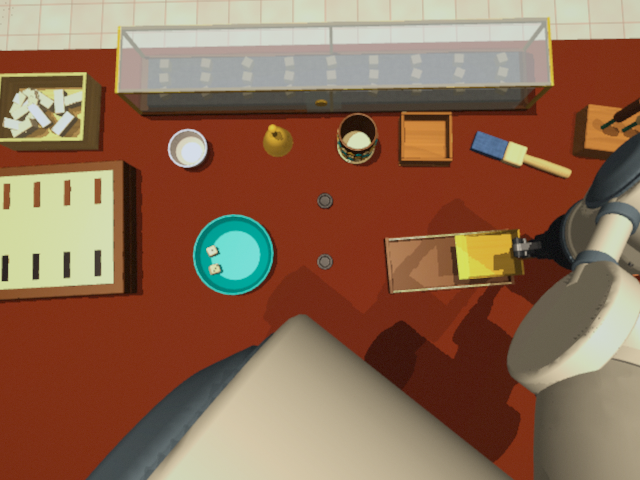

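Both dice lie in the dish, at (213, 251) and (215, 269) in the top view, about 45 mm from its centre. The scoop sits in the gripper as it did at first. Lowering it into the tray.

```bash
python3 -m inch '[[[0,0.03,0],[0,-0.2,0],0],[[0,0,0],[0,-0.11,-0.3],0],[[0,0,0],[0,0,-0.6],0],[[0,0,0],[0,0,-0.6],0],[[0,0,0],[0,0,-0.6],0],[[0,0,0],[0,0,-0.6],0],[[0,0,0],[0,0,-0.6],0],[[0,0,0],[0,0,-0.5],0],[[0,0,0],[0,0,-0.3],0],[[0,0,0],[0,0,-0.2],0],[[0,0,0],[0,0,-0.1],0],[[0,0,0],[0,0,-0.1],0],[[0,0,0],[0,0,-0.1],0],[[0,0,0],[0,0,0],0],[[0,0,0],[0,0,0],0]]'
python3 - <<'E'
from h import *
for n in("wrist",):
    cv2.imwrite(f"pics/{n}12.png",arm.grab_frame(n)[:,:,::-1])
E
```

```text
time: 14.7
eef_pos: [0.4958, -0.3207, 0.0893]
ee_rot: [[-0.998, 0.001, 0.065], [-0.065, 0.0, -0.998], [-0.001, -1.0, -0.0]]
contact_force: [0.2, -0.7, -1.0]
gripper_width: 0.0169
```

View pics/wrist12.png

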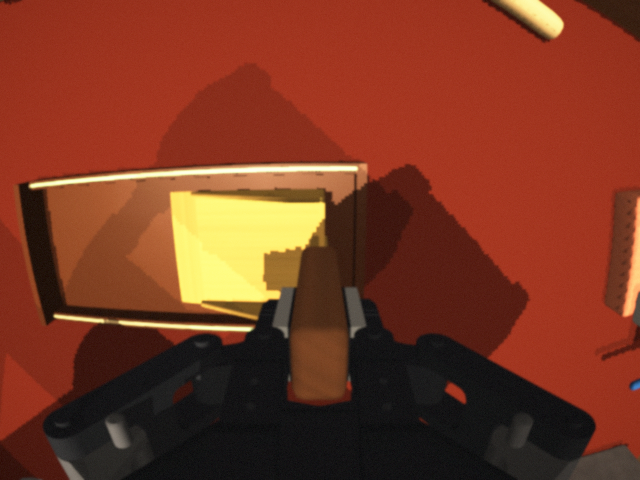

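The wrist view matches the one taken at the first grasp, with the scoop inside the tray walls. About 2 mm of descent is left.

```bash
python3 -m inch '[[[0,0,0],[0,0,-0.05],0],[[0,0,0],[0,0,-0.03],0],[[0,0,0],[0,0,0],0]]'
python3 -m inch '[[[0,0,0],[0,0,-0.03],0],[[0,0,0],[0,0,0],0],[[0,0,0],[0,0,0],0]]'
```

```text
time: 15.0
eef_pos: [0.4957, -0.3205, 0.087]
ee_rot: [[-0.998, 0.001, 0.066], [-0.066, 0.001, -0.998], [-0.001, -1.0, -0.001]]
contact_force: [0.2, 0.2, -2.1]
gripper_width: 0.0172
time: 15.25
eef_pos: [0.4958, -0.3207, 0.0867]
ee_rot: [[-0.998, 0.001, 0.065], [-0.065, 0.0, -0.998], [-0.001, -1.0, -0.0]]
contact_force: [-1.2, 1.6, 6.5]
gripper_width: 0.0172
```

Force +6.5 N means the scoop is on the floor. Releasing it now.

```bash
python3 -m inch '[[[0,0,0],[0,0,0],40],[[0,0,0],[0,0,0],100],[[0,0,0],[0,0,0],100],[[0,0,0],[0,0,0],100],[[0,0,0],[0,0,0],100],[[0,0,0],[0,0,0],100],[[0,0,0],[0,0,0],100],[[0,0,0],[0,0,0],100],[[0,0,0],[0,0,0],100],[[0,0,0],[0,0,0],100],[[0,0,0],[0,0,0],100],[[0,0,0],[0,0,0],100]]'
python3 -m inch '[[[0,0,0],[0,0,0.3],100],[[0,0,0],[0,0,0.6],100],[[0,0,0],[0,0,0.8],100],[[0,0,0],[0,0,0.8],100],[[0,0,0],[0,0,0.8],100],[[0,0,0],[0,0,0.8],100],[[0,0,0],[0,0,0.8],100],[[0,0,0],[0,0,0.8],100],[[0,0,0],[-0.5,-0.8,0.3],100],[[0,0,0],[-0.5,-0.8,0],100],[[0,0,0],[-0.5,-0.8,0],100],[[0,0,0],[-0.5,-0.8,0],100],[[0,0,0],[0,0,0],100],[[0,0,0],[0,0,0],100]]'
python3 - <<'E'
from h import *
for n in("scene","top"):
    cv2.imwrite(f"pics/{n}13.png",arm.grab_frame(n)[:,:,::-1])
E
```

```text
time: 16.25
eef_pos: [0.4956, -0.3206, 0.0863]
ee_rot: [[-0.998, 0.001, 0.065], [-0.065, 0.001, -0.998], [-0.001, -1.0, -0.001]]
contact_force: [-0.6, 0.7, -0.2]
gripper_width: 0.0854
time: 17.42
eef_pos: [0.4451, -0.4013, 0.2367]
ee_rot: [[-0.998, 0.001, 0.064], [-0.064, 0.0, -0.998], [-0.001, -1.0, -0.0]]
contact_force: [1.4, 0.6, -0.2]
gripper_width: 0.0854
```

View pics/scene13.png

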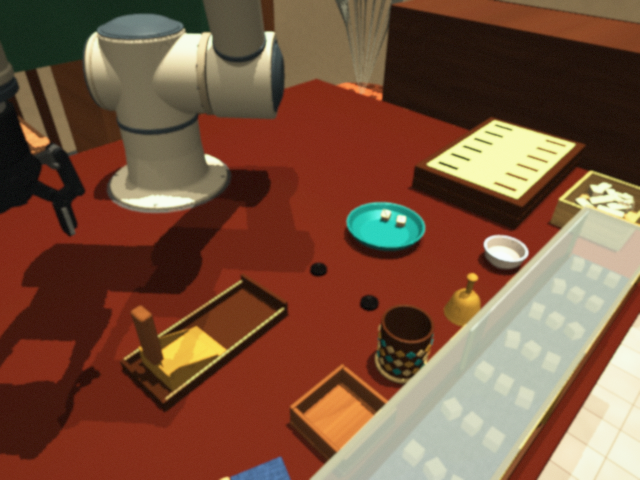

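View pics/top13.png

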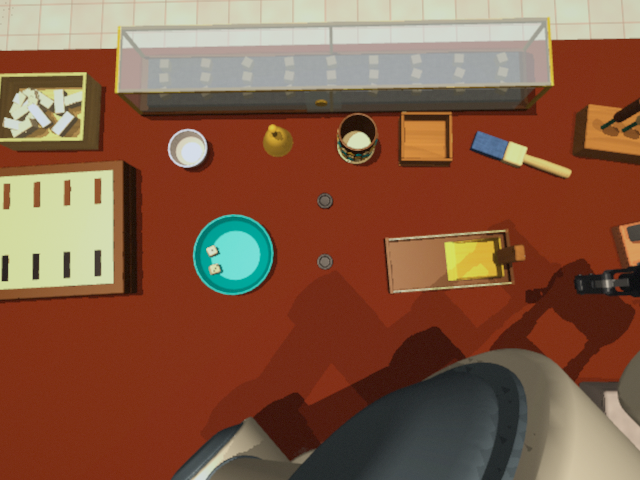

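The scoop stands in the tray as at the start, with its handle at (513, 254), and the dice are in the level dish at (213, 251) and (215, 269). I'll check the distances, then hand in.

```bash
python3 - <<'E'
from h import *
for p in((213,251),(215,269)):
    q=bp("top",*p,.022);print(q,np.hypot(*(q[:2]-[.5035,.195])))
E
python3 -c "
from bench import arm
print(arm.close_job())"
```

```text
[0.5104 0.2347 0.022 ] 0.040330292186341224
[0.4747 0.23   0.022 ] 0.04531566063789572
the job is handed in; nothing more can be done
None
```

The job is done and handed in at about 17.5 s of the 59 s allowed; no verdict is reported.

I gripped the scoop by its handle and pushed it to the stop wall until the lip slid under both dice. Tilting the mouth up and lifting made them slide to the back of the pan. I then tipped them into the dish at 45 degrees, stood the scoop back in the tray and let go.

- **Dice:** the last pictures show both in the dish, about 40 and 45 mm from its centre (limit 70 mm). I did not measure their height, but they lie on or near the dish floor.
- **Dish:** it looks level and in the same place as before; I judged this by eye.
- **Scoop:** it stands upright in the tray. The TCP at release was within about 1 mm of where I first gripped it, and the floor contact force was 6.5 N just before release.
- **Gripper:** it was clear of everything when I handed in. In the pictures I viewed, the fingers stayed well away from the dice.

No check failed. The scene and top cameras disagreed by up to about 1 cm on some positions. I used the average and the wrist camera agreed with the result to within 1–2 mm.

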